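# Bed down the ridge strip of a nest box

### The job

Bed down the black ridge strip on top of the wooden nest box's roof: set the fingertips lightly on the strip at its end beside the red post, stroke along it, keeping in touch with it all the way, to its end beside the blue post, and finish there with the fingertips still resting on the strip (the program ends while holding that touch). Touch gently: the roof sits on a soft seal and only needs to sink a few millimetres, and it must not be lifted or slammed down. Leave the loose things on the bench where they are.

Things in the scene. Friction and masses are not known exactly. Their poses are not given: they have to be found in the camera images.
- strip_mid (a point): black plastic strip on the ridge of the nest box's roof, level, 190 x 24 mm. This point: centre of its top face, about 188 mm above the bench untouched. y along its length (ends at +95 and -95 mm), x across, z up. The wooden roof boards fall away at 14 degrees either side, 8 mm below the strip's top, so closed fingers pointing down touch the strip alone. Moves with the roof
- roof (a joint): sinking of the roof (with the strip) into its soft foam seal, in m: 0 at rest, positive downwards, stop at 0.010; negative = lifted. The seal pushes back 0.7 N per mm and raises the roof again after a touch; the roof stays level. 3 to 5 mm is a good gentle touch
- red_top (a point): centre of the top of the red cap (26 mm across) of the fixed post at the START end of the strip, 160 mm above the bench, in line with the strip, 125 mm from its middle (30 mm beyond its end). Post: steel rod on a round foot
- blue_top (a point): the same for the blue-capped post, at the FINISH end. The red and blue posts change places from run to run
- glue_mid (a point): upright yellow glue bottle, 52 mm across, 140 mm tall; its middle
- jar_mid (a point): upright clear screw jar with white lid, 60 mm across, 75 mm tall; its middle; stands near one side of the box
- offcut_mid (a point): loose wooden offcut, 50 x 70 x 30 mm; its middle
- spare_mid (a point): spare loose black strip of the same kind lying on the bench, 24 x 190 x 10 mm; its middle. Not the one to stroke
- hammer_mid (a point): hammer lying on the bench; a point in its middle
- driver_mid (a point): screwdriver lying on the bench; a point in its middle
- tape_mid (a point): green plastic ring lying flat, 90 mm across, 24 mm high; its middle

How it is judged:
By the outcome, as a careful person would: the job done as asked, in the order asked, and still so for the second after the job is handed in, while the arm keeps its last pose, push and grip.
It also fails if it takes over 45 s, if anything falls off the work surface, if the arm or the gripper's body presses on something with over 40 N, if the wrist force passes 120 N, or if a joint passes its speed limit or range.

### The arm

A 6-joint arm with a two-finger parallel gripper is mounted at the origin on the work surface. World frame = base frame: x ahead of the robot, y to its left, z up, the work surface at z = 0. Lengths are in m, angles in degrees, forces in N, time in s.
With the tool pointing down it reaches from about 0.4 to 0.825 m from the base axis. Payload 7 kg.
Tool frame: the origin (TCP) lies on the centre line of the jaws, within the pads' length; the fingertips stand 14 mm ahead of it and the grasp point (between the pads) lies 5 mm behind it; z points along the fingers, y is the line along which they close (so a half turn about z gives the same grasp; the last joint's range is limited). The gripper opens to 88 mm and grips with 3 to 60 N. Pads are 19 mm wide; open, the fingers measure 130 mm over their backs; the gripper's body (78 mm by 193 mm) begins 47 mm behind the grasp point.
Start: joints at [80.048, 20.546, 0.682, 0, -70.136, -16.507], TCP at [0.301, 0.604, 0.216] pointing down, gripper open.
Joint ranges: [-176.03, 176.03], [-82.01, 121.73], [-58.28, 71.71], [-173.87, 95.51], [-174.79, -0.11], [-173.66, 173.66]. Speed limits (degrees/s): [136.94, 136.94, 172.46, 180, 180, 180].

### API

Orientations are given as [roll, pitch, yaw] about the fixed x, y, z axes, in that order (R = Rz(yaw) Ry(pitch) Rx(roll)).
In Python, from plant import r gives the robot as it stands.
- The arm moves only by the tool send_rows, never from a script. Its argument "steps" is a list of rows, each an object with "dp": the shift along the tool's x, y, z in mm, a list of three; "roll": the turn about the tool's z in rad; "jaw": the opening in per cent of the stroke, from 0 (shut) to 100 (fully open). In form: [{"dp": [tx, ty, tz], "roll": roll, "jaw": jaw}, ...]. A call has 1 to 5 rows; each row is the pose to reach, as a shift and turn from the pose commanded when the call began, along the tool's axes at that moment; what a row does not reach only later rows make up. A row lasts 1/8 s, in which the tool goes at most 62.5 mm and 10.7 degrees, less where a joint would pass 70% of its speed; a pose out of reach is approached as far as the arm can. A call with a gripper value outside its range is refused whole. The fingers move at their own pace and stop on an object; "newtons" is the grip in N (left out, the last holds). Time passes only in rows, so rows that repeat a pose let the fingers close. It gives the time, the measured TCP pose, the force, the opening and the grip force at its end, in the units of the state.
- r.get_state(): the state, without advancing time (a new reading comes with each control period).
- r.capture(name): name is "side" or "top"; returns a dict with "image" (384x512x3 uint8, blue, green, red), "K" (3x3 intrinsics, pixels), "rvec" (rotation vector, rad) and "tvec" (3), from world to camera coordinates, as OpenCV has them. Camera axes: x right, y down, z forward; pixel columns grow to the right and rows downward; lengths in m; the calibration is good to about 2 mm. A picture is of the moment at which its call begins. There is no depth.
- r.close_job(): hands the job in; it is judged then, once.
The state is a dict: "time_s": time; "joints": joint angles; "qd": joint speeds; "joint_torque": joint torques, N m; "tcp_pos": TCP position; "eef_rot": TCP orientation; "contact_force": force on the tool from outside, world axes, zero at the start; "moment": the same for the moment, N m; "gripper_width": finger opening in m; "gripper_force": force on a finger pad.
Only numpy, scipy, OpenCV 4.12 (cv2) and the standard library are available. Lean on these libraries where they do the work, as an engineer would, in place of code of your own. Each camera call takes 0.05 s, during which the arm holds its last target. There are 200 camera calls.

## Working session

There is one attempt and no reset: what is moved stays moved. The work goes in short steps, Python scripts to look and compute and a tool call to move; the robot and the scene stay as the last step left them, time stands still between calls to the robot, and variables do not carry over. Pictures are saved under pics/ and viewed, at most 10 in all, crops included, and the job is handed in when it is done.

Besides the shell and the picture viewer there is one more tool, called after ">>>" as a command line: name --argument value ..., lists and objects as JSON in quotes. send_rows: Moves the arm, as the interface text tells. Its arguments: {"type":"object","properties":{"steps":{"type":"array","items":{"type":"object","properties":{"dp":{"type":"array","items":{"type":"number"}},"roll":{"type":"number"},"jaw":{"type":"number"}}}},"newtons":{"type":"number"}},"required":["steps"]}

```bash
mkdir -p pics; ls; python3 - <<'E'
from plant import r
import cv2,numpy as np
s=r.get_state();print(s)
for n in("top","side"):
    c=r.capture(n);cv2.imwrite(f"pics/{n}0.png",c["image"]);R=cv2.Rodrigues(np.array(c["rvec"]))[0];print(n,c["K"],-R.T@np.ravel(c["tvec"]))
E
```

```text
pics
{'time_s': 0.0, 'joints': array([ 8.00501296e+01,  2.05920424e+01,  6.35321342e-01, -1.97092822e-02,
       -7.01350314e+01, -1.65072512e+01]), 'qd': array([-0.00065694, -0.01463618, -0.12710315,  0.10640493, -0.0035125 ,
        0.03303128]), 'joint_torque': array([ 4.02722644e-04, -5.82715666e+01,  2.93050128e+01,  6.99698657e+00,
        6.86248895e-03, -1.65653405e-04]), 'tcp_pos': array([0.30053369, 0.60386113, 0.21552888]), 'eef_rot': array([ 1.79906764e+02, -8.30833030e-03, -2.64638270e+01]), 'contact_force': array([-0.22379135, -0.40992503,  0.34472907]), 'moment': array([0.00408191, 0.00892138, 0.04424258]), 'gripper_force': 0.0, 'gripper_width': 0.08755480521871517}
top [[453.48806212   0.         257.49975588]
 [  0.         453.48806212 196.96405314]
 [  0.           0.           1.        ]] [0.20137102 0.01606167 1.58032805]
side [[349.45449903   0.         256.84257536]
 [  0.         349.45449903 185.98347367]
 [  0.           0.           1.        ]] [ 0.33259945 -0.71200484  0.86096758]
```

View pics/top0.png

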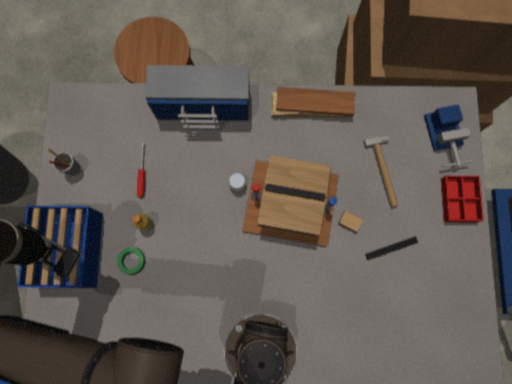

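View pics/side0.png

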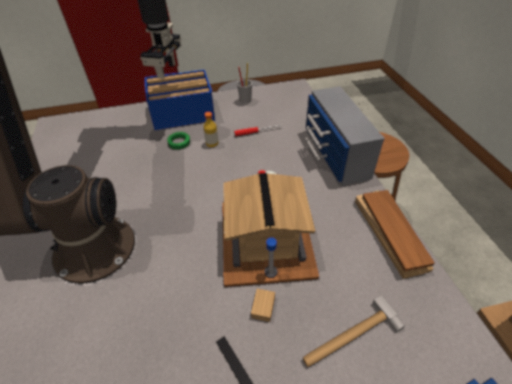

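The top view shows the roof strip running from about (265,186) to (326,199), with the red cap at (256,188) and the blue cap at (332,203). The jar stands at (237,183) beyond red, the offcut at (350,221), and the spare strip at (392,247). The side view shows the same strip, with the blue post at the near end.

```bash
cat > h.py <<'E'
import cv2,numpy as np
def ray(c,uv,z):
    R=cv2.Rodrigues(np.array(c["rvec"]))[0];o=-R.T@np.ravel(c["tvec"])
    d=R.T@np.linalg.inv(c["K"])@np.array([*uv,1.]);return o+d*(z-o[2])/d[2]
def blobs(m,box):
    x0,y0,x1,y1=box;q=np.zeros(m.shape,np.uint8);q[y0:y1,x0:x1]=m[y0:y1,x0:x1]
    n,l,s,ce=cv2.connectedComponentsWithStats(q)
    i=1+np.argmax(s[1:,4]);return ce[i],s[i,4],cv2.minAreaRect(np.argwhere(l==i)[:,::-1].astype(np.float32))
E
python3 - <<'E'
from plant import r
from h import *
for n,bx in(("top",dict(red=(245,178,265,208),blue=(322,192,345,220),strip=(258,175,330,210))),("side",dict(red=(250,165,285,185),blue=(258,233,285,252),strip=(250,165,285,235)))):
    c=r.capture(n);im=c["image"].astype(int);b,g,rr=im[...,0],im[...,1],im[...,2]
    M=dict(red=(rr>1.8*g)&(rr>1.8*b)&(rr>70),blue=(b>1.6*rr)&(b>60),strip=(im.max(2)<60))
    for k in M:
        try:
            ce,a,rect=blobs(M[k],bx[k]);p=cv2.boxPoints(rect)
            z=.188 if k=="strip" else .158
            print(n,k,ce.round(1),a,ray(c,ce,z).round(4))
            if k=="strip":print(np.array([ray(c,q,z) for q in p]).round(4))
        except Exception as e: print(n,k,e)
E
```

```text
top red [255.7 186.9] 63 [0.5246 0.0217 0.158 ]
top blue [332.4 201. ] 47 [ 0.481  -0.2241  0.158 ]
top strip [295.2 192.1] 338 [ 0.5022 -0.1027  0.188 ]
[[ 0.5089 -0.0094  0.188 ]
 [ 0.5277 -0.0126  0.188 ]
 [ 0.4957 -0.1945  0.188 ]
 [ 0.4771 -0.1909  0.188 ]]
side red [261.3 171.7] 23 [0.5233 0.0262 0.158 ]
side blue [271.  243.5] 109 [ 0.4792 -0.2297  0.158 ]
side strip [266.2 200.3] 349 [ 0.499  -0.1152  0.188 ]
[[ 0.5039 -0.014   0.188 ]
 [ 0.5247 -0.0151  0.188 ]
 [ 0.4942 -0.1975  0.188 ]
 [ 0.4763 -0.1962  0.188 ]]
```

>>> send_rows --steps '[{"dp":[0,0,-50],"roll":0,"jaw":0},{"dp":[40,39,-60],"roll":0.15,"jaw":0},{"dp":[80,78,-60],"roll":0.3,"jaw":0},{"dp":[120,117,-60],"roll":0.45,"jaw":0},{"dp":[160,156,-60],"roll":0.6,"jaw":0}]' --newtons 10

```text
time_s: 0.82
tcp_pos: [0.3747, 0.3915, 0.2765]
eef_rot: [-180.0, 0.0, -61.1]
contact_force: [1.2, -0.2, -0.3]
gripper_width: 0.0429
gripper_force: 0.0
```

```bash
cat >> h.py <<'E'
def to(s,x,y,z,yaw):
    R=cv2.Rodrigues(np.array([0,0,np.radians(s["eef_rot"][2])]))[0]@np.diag([1.,-1,-1])
    print(s["time_s"],s["tcp_pos"].round(4),s["eef_rot"].round(2),s["contact_force"].round(2),s["gripper_width"].round(4))
    print("dp",(R.T@(np.array([x,y,z])-s["tcp_pos"])*1000).round(1),"roll",np.radians((s["eef_rot"][2]-yaw+180)%360-180).round(3))
E
python3 -c "
from plant import r
from h import *
to(r.get_state(),.5173,-.0165,.24,-100)"
```

```text
Traceback (most recent call last):
  File "h.py", line 11, in to
    print(s["time_s"],s["tcp_pos"].round(4),s["eef_rot"].round(2),s["contact_force"].round(2),s["gripper_width"].round(4))
                                                                                              ^^^^^^^^^^^^^^^^^^^^^^^^
AttributeError: 'float' object has no attribute 'round'
```

```bash
sed -i 's/s\["gripper_width"\].round(4)/round(s["gripper_width"],4)/' h.py
python3 -c "
from plant import r
from h import *
to(r.get_state(),.5173,-.0165,.24,-100)"
```

```text
0.825 [0.3747 0.3915 0.2765] [-180.     0.   -61.1] [ 1.17 -0.19 -0.26] 0.0429
dp [426.1  72.3  36.5] roll 0.679
```

>>> send_rows --steps '[{"dp":[57,10,0],"roll":0.14,"jaw":0},{"dp":[114,20,0],"roll":0.28,"jaw":0},{"dp":[171,29,0],"roll":0.42,"jaw":0},{"dp":[228,39,0],"roll":0.56,"jaw":0},{"dp":[285,48,0],"roll":0.68,"jaw":0}]'

```text
time_s: 1.45
tcp_pos: [0.4716, 0.1193, 0.2767]
eef_rot: [-180.0, 0.0, -100.0]
contact_force: [0.9, -0.2, 0.1]
gripper_width: 0.0006
gripper_force: 0.0
```

```bash
python3 -c "
from plant import r
from h import *
to(r.get_state(),.5173,-.0165,.24,-100)"
```

```text
1.45 [0.4716 0.1193 0.2767] [-1.7997e+02  3.0000e-02 -1.0002e+02] [ 0.87 -0.18  0.08] 0.0006
dp [125.7 -68.6  36.7] roll -0.0
```

>>> send_rows --steps '[{"dp":[45,-25,10],"roll":0,"jaw":0},{"dp":[90,-50,25],"roll":0,"jaw":0},{"dp":[126,-69,37],"roll":0,"jaw":0},{"dp":[126,-69,37],"roll":0,"jaw":0},{"dp":[126,-69,37],"roll":0,"jaw":0}]'

```text
time_s: 2.08
tcp_pos: [0.518, -0.0149, 0.2395]
eef_rot: [180.0, 0.0, -99.8]
contact_force: [0.4, 0.7, -0.7]
gripper_width: 0.0006
gripper_force: 0.0
```

```bash
python3 - <<'E'
from plant import r
from h import *
s=r.get_state();to(s,.5173,-.0165,.21,-100)
o=[]
for n,b in(("top",(160,90,420,285)),("side",(180,120,350,290))):
    c=r.capture(n);im=c["image"]
    x0,y0,x1,y1=b;o.append(cv2.resize(im[y0:y1,x0:x1],(395,400 if n=="side" else 296),interpolation=3))
o[0]=cv2.copyMakeBorder(o[0],0,104,0,0,0)
cv2.imwrite("pics/a.png",np.hstack(o))
E
```

```text
2.075 [ 0.518  -0.0149  0.2395] [180.     0.   -99.84] [ 0.39  0.74 -0.67] 0.0006
dp [ 1.7  0.4 29.5] roll 0.003
```

View pics/a.png

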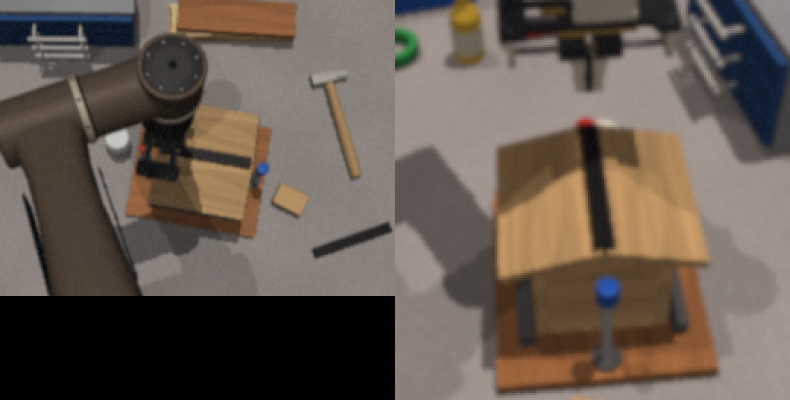

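The gripper is closed above the red end. In the side crop the tips are at about (590,85), in line with the strip running from (588,125) to (603,248). Nothing has been disturbed.

>>> send_rows --steps '[{"dp":[1,0,12],"roll":0,"jaw":0},{"dp":[1,0,22],"roll":0,"jaw":0},{"dp":[1,0,29],"roll":0,"jaw":0},{"dp":[1,0,33],"roll":0,"jaw":0},{"dp":[1,0,33],"roll":0,"jaw":0}]'

```text
time_s: 2.8
tcp_pos: [0.5177, -0.0159, 0.2062]
eef_rot: [180.0, -0.0, -99.8]
contact_force: [-0.9, -0.2, 0.4]
gripper_width: 0.0003
gripper_force: 0.0
```

>>> send_rows --steps '[{"dp":[0,0,1],"roll":0,"jaw":0},{"dp":[0,0,2],"roll":0,"jaw":0},{"dp":[0,0,3],"roll":0,"jaw":0},{"dp":[0,0,4],"roll":0,"jaw":0},{"dp":[0,0,4],"roll":0,"jaw":0}]'

```text
time_s: 3.42
tcp_pos: [0.5178, -0.0159, 0.2024]
eef_rot: [180.0, -0.0, -99.8]
contact_force: [1.0, -0.5, -0.0]
gripper_width: 0.0003
gripper_force: 0.0
```

>>> send_rows --steps '[{"dp":[0,0,1],"roll":0,"jaw":0},{"dp":[0,0,2],"roll":0,"jaw":0},{"dp":[0,0,2],"roll":0,"jaw":0},{"dp":[0,0,2],"roll":0,"jaw":0}]'

```text
time_s: 3.92
tcp_pos: [0.5179, -0.0158, 0.2005]
eef_rot: [-180.0, -0.0, -99.8]
contact_force: [0.8, -0.0, -0.5]
gripper_width: 0.0002
gripper_force: 0.0
```

>>> send_rows --steps '[{"dp":[0,0,1],"roll":0,"jaw":0},{"dp":[0,0,2],"roll":0,"jaw":0},{"dp":[0,0,2],"roll":0,"jaw":0}]'

```text
time_s: 4.3
tcp_pos: [0.5178, -0.0159, 0.1984]
eef_rot: [180.0, -0.0, -99.8]
contact_force: [1.3, 0.0, -0.2]
gripper_width: 0.0007
gripper_force: 0.0
```

```bash
cat > f.py <<'E'
from plant import r
from h import *
F=[]
for i in range(10):
    r.capture("side");s=r.get_state();F.append([*s["contact_force"],s["tcp_pos"][2]*1000])
F=np.array(F);print(F.mean(0).round(2),F.std(0).round(2))
to(s,.486,-.1945,s["tcp_pos"][2],-100)
E
python3 f.py
```

```text
[6.0000e-02 1.4000e-01 3.1000e-01 1.9847e+02] [0.47 0.57 0.54 0.03]
4.8 [ 0.5178 -0.0158  0.1985] [-180.     0.   -99.8] [-0.17  0.28  1.01] 0.0012
dp [181.5   1.    0. ] roll 0.004
```

>>> send_rows --steps '[{"dp":[0,0,1],"roll":0,"jaw":0},{"dp":[0,0,2],"roll":0,"jaw":0},{"dp":[0,0,2],"roll":0,"jaw":0}]'

```text
time_s: 5.18
tcp_pos: [0.5177, -0.0159, 0.1963]
eef_rot: [180.0, -0.0, -99.8]
contact_force: [0.1, 0.0, -0.7]
gripper_width: 0.0003
gripper_force: 0.0
```

```bash
python3 f.py; python3 - <<'E'
from plant import r
import cv2
im=r.capture("side")["image"]
cv2.imwrite("pics/b.png",cv2.resize(im[130:260,190:340],(692,600),interpolation=2))
E
```

```text
[-2.0000e-01  1.0000e-02  2.2000e-01  1.9647e+02] [0.59 0.5  0.3  0.03]
5.675 [ 0.5178 -0.0158  0.1965] [-180.     0.   -99.8] [ 0.97 -0.68  0.32] 0.0004
dp [181.5   1.    0. ] roll 0.004
```

View pics/b.png

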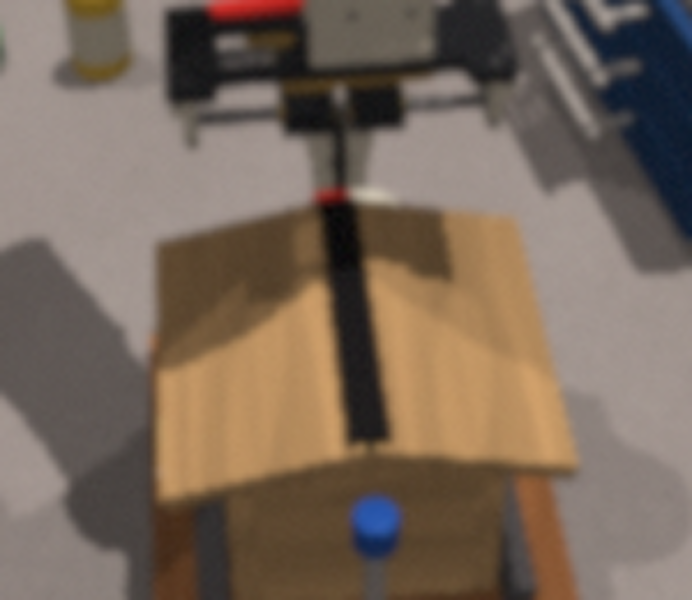

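```bash
python3 - <<'E'
from plant import r
from h import *
for n in("side","top"):
    c=r.capture(n)
    P=np.array([[.5178,-.0158,.1825],[.5178,-.0158,.1965],[.519,-.008,.188],[.4857,-.195,.188],[.5246,.0217,.16],[.481,-.2241,.16]])
    p=cv2.projectPoints(P,c["rvec"],c["tvec"],c["K"],None)[0][:,0]
    print(p.round(1)); 
    if n=="side":print(((p-[190,130])*4.613).round(0))
    else: cv2.imwrite("pics/c.png",cv2.resize(c["image"][150:250,220:350],None,fx=5,fy=5,interpolation=2))
E
```

```text
[[263.2 175.3]
 [263.2 171.7]
 [262.9 172. ]
 [269.7 224.4]
 [262.2 172.1]
 [271.1 241. ]]
[[338. 209.]
 [338. 192.]
 [336. 194.]
 [368. 436.]
 [333. 194.]
 [374. 512.]]
[[267.5 187.4]
 [267.6 186.4]
 [265.1 186.6]
 [324.7 197.6]
 [255.7 186.7]
 [332.5 200.8]]
```

View pics/c.png

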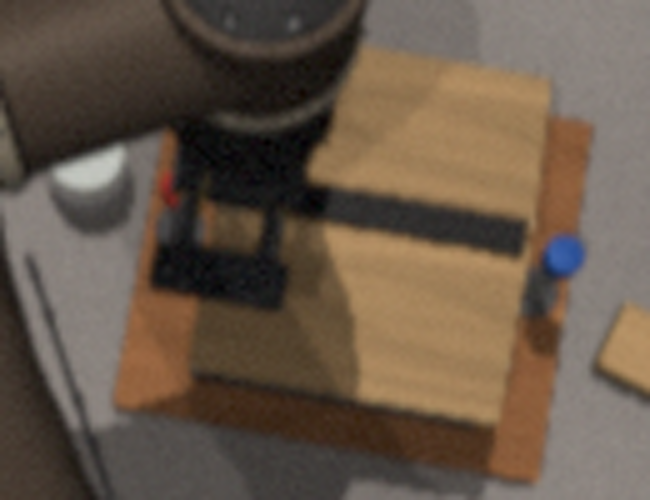

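The top view shows the closed gripper over the left (red) end of the strip, and the strip is visible from x≈310 to 525. The side crop is ambiguous at the tip, around (338,200), so I'll zoom in there.

```bash
python3 - <<'E'
from plant import r
import cv2
im=r.capture("side")["image"]
a=cv2.resize(im[145:195,240:290],(600,600),interpolation=0)
cv2.imwrite("pics/d.png",cv2.convertScaleAbs(a,alpha=1.6))
E
```

```text
(no output)
```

View pics/d.png

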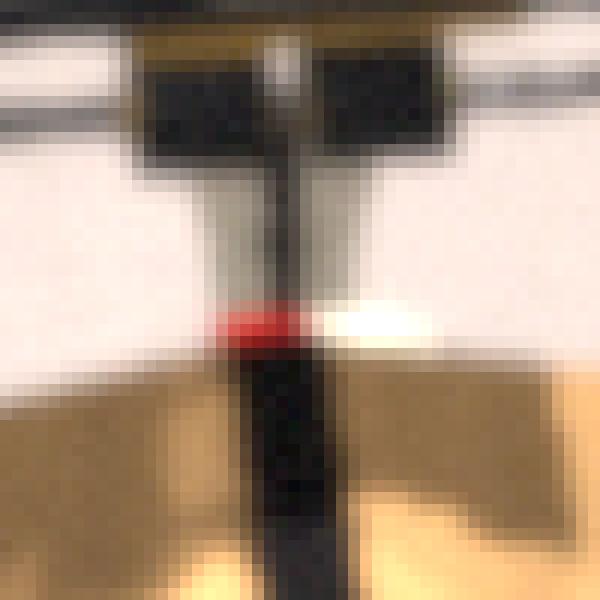

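```bash
python3 - <<'E'
from plant import r
from h import *
s=r.get_state();R=cv2.Rodrigues(np.array([0,0,np.radians(s["eef_rot"][2])]))[0]@np.diag([1.,-1,-1])
print(s["tcp_pos"],s["joints"].round(2))
c=r.capture("top");c2=r.capture("side")
print("tcp",s["tcp_pos"])
for z in(.25,.28,.31):print(z,"bar end seen",ray(c,(263.4,209.4),z).round(4),"expect",(s["tcp_pos"]+R@[0,.0965,0]).round(4))
print("tip seen in side at z .1825:",ray(c2,(263.7,170.6),.1825).round(4)," on z .20:",ray(c2,(263.7,170.6),.20).round(4))
# bar underside in side view: blocks
for z in(.24,.26,.28):print(z,[ray(c2,q,z).round(3).tolist() for q in((251,158),(278,158))])
E
```

```text
[ 0.51783898 -0.01583351  0.1964693 ] [ 19.98   6.58 -20.61   0.   -62.81 -29.78]
tcp [ 0.51783898 -0.01583351  0.1964693 ]
0.25 bar end seen [ 0.4352 -0.0024  0.25  ] expect [0.4227 0.0006 0.1965]
0.28 bar end seen [ 0.4299 -0.002   0.28  ] expect [0.4227 0.0006 0.1965]
0.31 bar end seen [ 0.4247 -0.0016  0.31  ] expect [0.4227 0.0006 0.1965]
tip seen in side at z .1825: [0.5243 0.003  0.1825]  on z .20: [ 0.5193 -0.0155  0.2   ]
0.24 [[0.488, 0.001, 0.24], [0.559, -0.019, 0.24]]
0.26 [[0.483, -0.022, 0.26], [0.552, -0.041, 0.26]]
0.28 [[0.478, -0.045, 0.28], [0.544, -0.064, 0.28]]
```

>>> send_rows --steps '[{"dp":[2,0,1],"roll":0,"jaw":0},{"dp":[2,0,2],"roll":0,"jaw":0},{"dp":[2,0,3],"roll":0,"jaw":0},{"dp":[2,0,3],"roll":0,"jaw":0}]'

```text
time_s: 6.48
tcp_pos: [0.5175, -0.0178, 0.1933]
eef_rot: [180.0, -0.0, -99.8]
contact_force: [-0.2, -0.3, -0.4]
gripper_width: 0.0004
gripper_force: 0.0
```

```bash
python3 f.py
```

```text
[-0.0000e+00 -7.0000e-02  2.0000e-02  1.9349e+02] [0.45 0.45 0.37 0.03]
6.975 [ 0.5175 -0.0178  0.1935] [-179.99    0.    -99.8 ] [-0.05  0.64  0.46] 0.0005
dp [179.5   1.    0. ] roll 0.004
```

>>> send_rows --steps '[{"dp":[0,0,1],"roll":0,"jaw":0},{"dp":[0,0,2],"roll":0,"jaw":0},{"dp":[0,0,3],"roll":0,"jaw":0},{"dp":[0,0,3],"roll":0,"jaw":0}]'

```text
time_s: 7.48
tcp_pos: [0.5174, -0.0178, 0.1903]
eef_rot: [180.0, -0.0, -99.8]
contact_force: [0.3, -0.6, -0.6]
gripper_width: 0.0006
gripper_force: 0.0
```

```bash
python3 f.py;  python3 - <<'E'
from plant import r
import cv2
im=r.capture("side")["image"]
a=cv2.resize(im[145:195,240:290],(600,600),interpolation=0)
cv2.imwrite("pics/e.png",cv2.convertScaleAbs(a,alpha=1.6))
E
```

```text
[4.0000e-02 1.6000e-01 1.0000e-02 1.9048e+02] [0.7  0.56 0.35 0.03]
7.975 [ 0.5175 -0.0178  0.1905] [-180.     0.   -99.8] [0.58 0.09 0.77] 0.0005
dp [179.5   1.    0. ] roll 0.003
```

View pics/e.png

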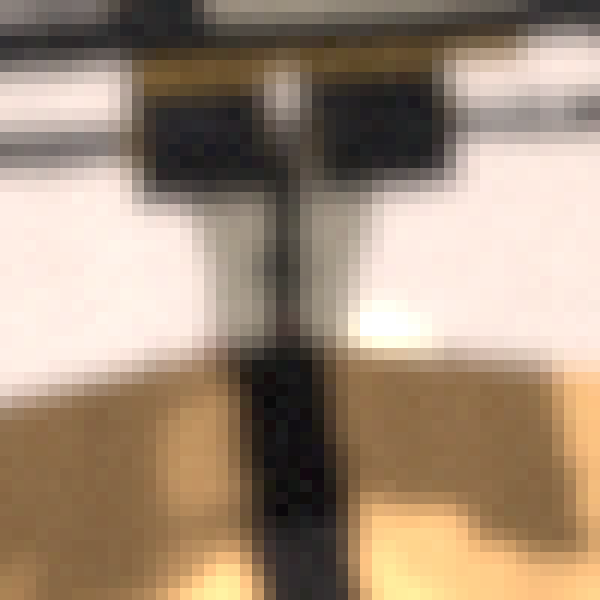

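The tip now hides the red cap and ends at about (285,345) in the zoom, level with the start of the strip. The real tip looks some 15 mm short of nominal, so I'll keep lowering gently by feel. A few more millimetres are safe either way.

>>> send_rows --steps '[{"dp":[0,0,1],"roll":0,"jaw":0},{"dp":[0,0,2],"roll":0,"jaw":0},{"dp":[0,0,2],"roll":0,"jaw":0},{"dp":[0,0,2],"roll":0,"jaw":0}]'

```text
time_s: 8.52
tcp_pos: [0.5175, -0.0178, 0.1885]
eef_rot: [180.0, -0.0, -99.8]
contact_force: [-0.4, -0.3, -0.1]
gripper_width: 0.0004
gripper_force: 0.0
```

```bash
python3 f.py
```

```text
[ 1.2000e-01  1.6000e-01 -1.0000e-01  1.8848e+02] [0.45 0.59 0.41 0.01]
9.025 [ 0.5175 -0.0178  0.1885] [-180.    -0.   -99.8] [-0.2   1.09  0.98] 0.0002
dp [179.5   1.    0. ] roll 0.004
```

>>> send_rows --steps '[{"dp":[0,0,1],"roll":0,"jaw":0},{"dp":[0,0,2],"roll":0,"jaw":0},{"dp":[0,0,2],"roll":0,"jaw":0},{"dp":[0,0,2],"roll":0,"jaw":0}]'

```text
time_s: 9.52
tcp_pos: [0.5175, -0.0178, 0.1864]
eef_rot: [180.0, -0.0, -99.8]
contact_force: [0.3, -0.9, -0.6]
gripper_width: 0.0005
gripper_force: 0.0
```

```bash
python3 f.py
```

```text
[ 0.0000e+00 -1.6000e-01 -1.7000e-01  1.8648e+02] [0.58 0.53 0.42 0.01]
10.025 [ 0.5175 -0.0178  0.1865] [-180.    -0.   -99.8] [-0.41  0.6   0.04] 0.0003
dp [179.5   1.    0. ] roll 0.004
```

```bash
python3 - <<'E'
from plant import r
import cv2,numpy as np
im=r.capture("side")["image"].astype(int)
o=cv2.imread("pics/side0.png").astype(int)
for row in range(166,186): print(row,[tuple(im[row,c][::-1]) for c in (259,261,264,266,268)],"|orig",[tuple(o[row,c][::-1].tolist()) for c in (261,264,266)])
E
```

```text
166 [(np.int64(104), np.int64(97), np.int64(86)), (np.int64(89), np.int64(82), np.int64(74)), (np.int64(53), np.int64(50), np.int64(45)), (np.int64(97), np.int64(89), np.int64(80)), (np.int64(108), np.int64(100), np.int64(90))] |orig [(155, 144, 139), (152, 139, 134), (151, 140, 134)]
167 [(np.int64(105), np.int64(97), np.int64(86)), (np.int64(82), np.int64(77), np.int64(69)), (np.int64(50), np.int64(47), np.int64(43)), (np.int64(94), np.int64(87), np.int64(78)), (np.int64(108), np.int64(100), np.int64(90))] |orig [(154, 141, 135), (151, 139, 134), (153, 141, 135)]
168 [(np.int64(104), np.int64(96), np.int64(86)), (np.int64(82), np.int64(77), np.int64(69)), (np.int64(48), np.int64(44), np.int64(39)), (np.int64(94), np.int64(87), np.int64(78)), (np.int64(112), np.int64(104), np.int64(94))] |orig [(157, 136, 131), (151, 135, 130), (152, 140, 135)]
169 [(np.int64(105), np.int64(97), np.int64(87)), (np.int64(86), np.int64(80), np.int64(71)), (np.int64(50), np.int64(46), np.int64(41)), (np.int64(95), np.int64(89), np.int64(79)), (np.int64(116), np.int64(107), np.int64(97))] |orig [(166, 1
[... 3757 characters left out ...]
), np.int64(13)), (np.int64(15), np.int64(13), np.int64(17)), (np.int64(55), np.int64(44), np.int64(32))] |orig [(41, 33, 28), (26, 23, 24), (31, 27, 26)]
184 [(np.int64(94), np.int64(73), np.int64(50)), (np.int64(32), np.int64(24), np.int64(18)), (np.int64(10), np.int64(7), np.int64(9)), (np.int64(14), np.int64(13), np.int64(11)), (np.int64(50), np.int64(38), np.int64(26))] |orig [(50, 40, 32), (23, 22, 23), (29, 24, 26)]
185 [(np.int64(98), np.int64(75), np.int64(51)), (np.int64(38), np.int64(28), np.int64(21)), (np.int64(14), np.int64(13), np.int64(14)), (np.int64(13), np.int64(12), np.int64(12)), (np.int64(48), np.int64(39), np.int64(29))] |orig [(55, 43, 34), (25, 23, 23), (27, 26, 26)]
```

>>> send_rows --steps '[{"dp":[0,0,1],"roll":0,"jaw":0},{"dp":[0,0,2],"roll":0,"jaw":0},{"dp":[0,0,2],"roll":0,"jaw":0},{"dp":[0,0,2],"roll":0,"jaw":0}]'

```text
time_s: 10.58
tcp_pos: [0.5175, -0.0178, 0.1845]
eef_rot: [180.0, -0.0, -99.8]
contact_force: [0.3, 0.3, -0.4]
gripper_width: 0.0005
gripper_force: 0.0
```

```bash
cat >> f.py <<'E'
im=r.capture("side")["image"].astype(int)
print("col261",im[168:182,261].sum(1).tolist(),"col259",im[168:182,259].sum(1).tolist())
E
python3 f.py
```

```text
[-1.6000e-01  1.0000e-02  1.9000e-01  1.8448e+02] [0.46 0.49 0.45 0.02]
11.075 [ 0.5175 -0.0178  0.1845] [180.    0.  -99.8] [-1.14 -0.36  0.23] 0.0007
dp [179.5   1.    0. ] roll 0.004
col261 [236, 235, 242, 252, 258, 243, 209, 138, 83, 43, 43, 48, 44, 58] col259 [291, 289, 294, 294, 291, 284, 242, 195, 151, 149, 161, 174, 181, 183]
```

>>> send_rows --steps '[{"dp":[0,0,1],"roll":0,"jaw":0},{"dp":[0,0,2],"roll":0,"jaw":0},{"dp":[0,0,2],"roll":0,"jaw":0},{"dp":[0,0,2],"roll":0,"jaw":0}]'

```text
time_s: 11.62
tcp_pos: [0.5175, -0.0178, 0.1825]
eef_rot: [180.0, 0.0, -99.8]
contact_force: [-0.3, -0.6, -0.5]
gripper_width: 0.0005
gripper_force: 0.0
```

```bash
cat >> f.py <<'E'
o=cv2.imread("pics/side0.png",0).astype(np.float32);g=cv2.cvtColor(im.astype(np.uint8),6).astype(np.float32)
def ph(x0,y0,x1,y1): return np.round(cv2.phaseCorrelate(o[y0:y1,x0:x1].copy(),g[y0:y1,x0:x1].copy(),cv2.createHanningWindow((x1-x0,y1-y0),cv2.CV_32F)),2)
print("roof shift px",ph(270,212,312,240),ph(226,216,262,246),"ref",ph(246,285,290,325))
E
python3 f.py
```

```text
[ 3.5000e-01  2.3000e-01 -3.0000e-02  1.8248e+02] [0.4  0.53 0.57 0.01]
12.125 [ 0.5175 -0.0178  0.1825] [-180.     0.   -99.8] [ 0.49  1.1  -0.14] 0.0004
dp [179.5   1.    0. ] roll 0.004
col261 [230, 226, 231, 248, 256, 257, 238, 189, 116, 56, 41, 45, 44, 55] col259 [290, 290, 289, 295, 293, 290, 269, 219, 164, 140, 152, 171, 181, 190]Traceback (most recent call last):
  File "f.py", line 12, in <module>
    print("roof shift px",ph(270,212,312,240),ph(226,216,262,246),"ref",ph(246,285,290,325))
                          ~~^^^^^^^^^^^^^^^^^
  File "f.py", line 11, in ph
    def ph(x0,y0,x1,y1): return np.round(cv2.phaseCorrelate(o[y0:y1,x0:x1].copy(),g[y0:y1,x0:x1].copy(),cv2.createHanningWindow((x1-x0,y1-y0),cv2.CV_32F)),2)
                                ~~~~~~~~^^^^^^^^^^^^^^^^^^^^^^^^^^^^^^^^^^^^^^^^^^^^^^^^^^^^^^^^^^^^^^^^^^^^^^^^^^^^^^^^^^^^^^^^^^^^^^^^^^^^^^^^^^^^^^^^^^^^^
    return _wrapfunc(a, 'round', decimals=decimals, out=out)
    return _wrapit(obj, method, *args, **kwds)
    conv = _array_converter(obj)
ValueError: setting an array element with a sequence. The requested array has an inhomogeneous shape after 1 dimensions. The detected shape was (2,) + inhomogeneous part.
```

```bash
sed -i 's/np.round(cv2.phaseCorrelate(\(.*\)),2)$/np.round(cv2.phaseCorrelate(\1)[0],2)/' f.py; python3 f.py
```

```text
[2.0000e-02 1.4000e-01 1.8000e-01 1.8246e+02] [0.42 0.36 0.56 0.01]
12.675 [ 0.5175 -0.0178  0.1825] [-180.    -0.   -99.8] [ 0.07 -0.48 -0.46] 0.0007
dp [179.5   1.    0. ] roll 0.004
col261 [231, 224, 233, 248, 258, 259, 234, 187, 108, 53, 40, 52, 46, 60] col259 [285, 286, 289, 296, 295, 290, 269, 221, 167, 148, 146, 176, 182, 191]
roof shift px [0.41 0.11] [ 0.02 -0.13] ref [0.55 0.02]
```

>>> send_rows --steps '[{"dp":[0,0,1],"roll":0,"jaw":0},{"dp":[0,0,2],"roll":0,"jaw":0},{"dp":[0,0,2],"roll":0,"jaw":0},{"dp":[0,0,2],"roll":0,"jaw":0}]'

```text
time_s: 13.22
tcp_pos: [0.5175, -0.0178, 0.1805]
eef_rot: [-180.0, -0.0, -99.8]
contact_force: [0.7, -0.3, 0.2]
gripper_width: 0.0003
gripper_force: 0.0
```

```bash
python3 f.py
```

```text
[1.0000e-01 1.2000e-01 1.0000e-01 1.8048e+02] [0.52 0.8  0.56 0.01]
13.725 [ 0.5175 -0.0178  0.1805] [-180.     0.   -99.8] [0.27 0.04 0.73] 0.0004
dp [179.5   1.    0. ] roll 0.004
col261 [241, 236, 233, 241, 251, 259, 248, 206, 149, 77, 60, 42, 57, 57] col259 [286, 285, 289, 290, 294, 287, 271, 249, 188, 154, 156, 153, 168, 175]
roof shift px [0.36 0.18] [ 0.   -0.29] ref [0.43 0.07]
```

>>> send_rows --steps '[{"dp":[0,0,1],"roll":0,"jaw":0},{"dp":[0,0,2],"roll":0,"jaw":0},{"dp":[0,0,3],"roll":0,"jaw":0},{"dp":[0,0,3],"roll":0,"jaw":0}]'

```text
time_s: 14.28
tcp_pos: [0.5175, -0.0178, 0.1774]
eef_rot: [180.0, -0.0, -99.8]
contact_force: [-1.0, 0.6, 0.1]
gripper_width: 0.0003
gripper_force: 0.3
```

```bash
sed -i 's/range(10)/range(6)/' f.py; python3 f.py
```

```text
[-2.3000e-01 -1.5000e-01  7.7000e-01  1.7749e+02] [0.28 0.28 0.29 0.02]
14.575 [ 0.5175 -0.0178  0.1775] [-180.     0.   -99.8] [ 0.15 -0.15  0.7 ] 0.0002
dp [179.5   1.    0. ] roll 0.004
col261 [256, 244, 231, 232, 251, 260, 256, 241, 206, 135, 63, 42, 50, 48] col259 [292, 288, 287, 291, 296, 292, 283, 268, 230, 181, 157, 152, 159, 166]
roof shift px [0.51 0.02] [0.02 0.2 ] ref [ 0.54 -0.06]
```

>>> send_rows --steps '[{"dp":[0,0,1],"roll":0,"jaw":0},{"dp":[0,0,2],"roll":0,"jaw":0},{"dp":[0,0,2],"roll":0,"jaw":0}]'

```text
time_s: 15.0
tcp_pos: [0.5175, -0.0178, 0.1755]
eef_rot: [-180.0, -0.0, -99.8]
contact_force: [-0.3, -0.1, 1.9]
gripper_width: 0.0007
gripper_force: 1.0
```

```bash
python3 f.py
```

```text
[-6.2000e-01  1.1000e-01  1.8700e+00  1.7552e+02] [0.27 0.23 0.19 0.01]
15.3 [ 0.5175 -0.0178  0.1755] [-180.    -0.   -99.8] [-0.81  0.33  2.12] 0.0005
dp [179.5   1.    0. ] roll 0.004
col261 [254, 247, 231, 229, 232, 250, 259, 254, 233, 181, 109, 52, 49, 54] col259 [283, 287, 289, 289, 290, 287, 289, 281, 262, 217, 172, 154, 156, 162]
roof shift px [0.67 0.37] [-0.02  0.43] ref [0.47 0.04]
```

Contact: 1.9 N, about 2.7 mm of sink, at the red end. I'll press slightly more, then stroke.

>>> send_rows --steps '[{"dp":[0,0,1],"roll":0,"jaw":0},{"dp":[0,0,1.5],"roll":0,"jaw":0},{"dp":[0,0,1.5],"roll":0,"jaw":0},{"dp":[0,0,1.5],"roll":0,"jaw":0}]'

```text
time_s: 15.85
tcp_pos: [0.5175, -0.0178, 0.174]
eef_rot: [-180.0, -0.0, -99.8]
contact_force: [-0.5, -0.8, 2.7]
gripper_width: 0.0006
gripper_force: 1.5
```

>>> send_rows --steps '[{"dp":[4,0,0],"roll":0,"jaw":0},{"dp":[11,0,0],"roll":0,"jaw":0},{"dp":[19,0,0],"roll":0,"jaw":0},{"dp":[27,0,0],"roll":0,"jaw":0},{"dp":[35,0,0],"roll":0,"jaw":0}]'

```text
time_s: 16.48
tcp_pos: [0.5115, -0.0529, 0.174]
eef_rot: [-180.0, 0.0, -99.8]
contact_force: [0.2, 2.5, 2.6]
gripper_width: 0.0005
gripper_force: 1.5
```

```bash
python3 f.py
```

```text
[ -0.18  -2.13   3.21 173.98] [0.51 0.68 0.59 0.05]
16.775 [ 0.5113 -0.0528  0.1739] [ 1.7997e+02 -5.0000e-02 -9.9810e+01] [-0.91 -2.62  4.23] 0.0005
dp [143.9   0.7   0. ] roll 0.003
col261 [73, 65, 62, 64, 67, 70, 119, 189, 250, 280, 286, 279, 278, 277] col259 [70, 74, 68, 68, 62, 63, 107, 180, 242, 282, 293, 291, 280, 278]
roof shift px [0.36 0.91] [-0.24  0.6 ] ref [ 0.44 -0.19]
```

>>> send_rows --steps '[{"dp":[6,0,0],"roll":0,"jaw":0},{"dp":[14,0,0],"roll":0,"jaw":0},{"dp":[22,0,0],"roll":0,"jaw":0},{"dp":[30,0,0],"roll":0,"jaw":0},{"dp":[38,0,0],"roll":0,"jaw":0}]'

```text
time_s: 17.45
tcp_pos: [0.5049, -0.0903, 0.174]
eef_rot: [180.0, 0.0, -99.8]
contact_force: [0.6, 2.3, 2.1]
gripper_width: 0.0003
gripper_force: 1.5
```

>>> send_rows --steps '[{"dp":[8,0,0],"roll":0,"jaw":0},{"dp":[16,0,0],"roll":0,"jaw":0},{"dp":[24,0,0],"roll":0,"jaw":0},{"dp":[32,0,0],"roll":0,"jaw":0},{"dp":[40,0,0],"roll":0,"jaw":0}]'

```text
time_s: 18.08
tcp_pos: [0.4982, -0.1297, 0.174]
eef_rot: [180.0, -0.0, -99.8]
contact_force: [0.6, 2.6, 2.8]
gripper_width: 0.0003
gripper_force: 1.5
```

```bash
python3 f.py; python3 - <<'E'
from plant import r
import cv2
im=r.capture("side")["image"]
cv2.imwrite("pics/g.png",cv2.resize(im[130:260,190:340],(692,600),interpolation=2))
E
```

```text
[ 1.2000e-01 -2.3800e+00  2.9600e+00  1.7398e+02] [0.48 0.68 0.46 0.03]
18.375 [ 0.498  -0.1296  0.1739] [ 1.7998e+02 -4.0000e-02 -9.9810e+01] [-0.13 -3.04  3.76] 0.0006
dp [66.   0.8  0. ] roll 0.003
col261 [281, 273, 253, 243, 235, 238, 237, 230, 236, 234, 231, 228, 226, 213] col259 [314, 226, 162, 124, 105, 89, 93, 97, 90, 105, 89, 96, 91, 75]
roof shift px [0.17 0.78] [0.37 0.76] ref [0.57 0.09]
```

View pics/g.png

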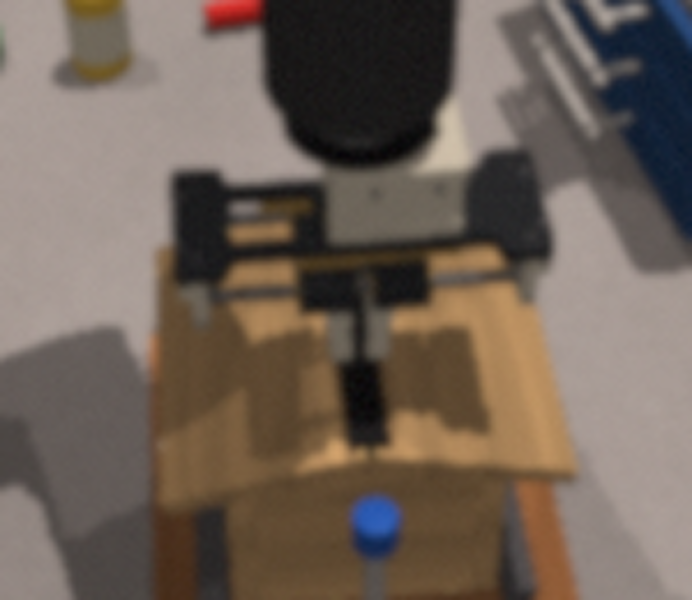

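The fingertips rest on the strip, with the tip's front edge at about (360,362) and the strip's blue end at about (367,443), so roughly 58 mm remain. I'll finish the stroke.

>>> send_rows --steps '[{"dp":[6,0,0],"roll":0,"jaw":0},{"dp":[14,0,0],"roll":0,"jaw":0},{"dp":[22,0,0],"roll":0,"jaw":0},{"dp":[30,0,0],"roll":0,"jaw":0},{"dp":[38,0,0],"roll":0,"jaw":0}]'

```text
time_s: 19.1
tcp_pos: [0.4917, -0.1672, 0.1739]
eef_rot: [180.0, 0.0, -99.8]
contact_force: [0.5, 2.2, 2.8]
gripper_width: 0.0002
gripper_force: 1.5
```

>>> send_rows --steps '[{"dp":[8,0,0],"roll":0,"jaw":0},{"dp":[15,0,0],"roll":0,"jaw":0},{"dp":[19,0,0],"roll":0,"jaw":0},{"dp":[19,0,0],"roll":0,"jaw":0}]'

```text
time_s: 19.6
tcp_pos: [0.4884, -0.186, 0.174]
eef_rot: [180.0, -0.1, -99.8]
contact_force: [0.1, -2.5, 2.8]
gripper_width: 0.0004
gripper_force: 1.5
```

```bash
python3 f.py; python3 - <<'E'
from plant import r
import cv2
im=r.capture("side")["image"]
cv2.imwrite("pics/i.png",cv2.resize(im[150:280,190:340],(692,600),interpolation=2))
E
```

```text
[-6.0000e-02 -2.4000e+00  2.9900e+00  1.7401e+02] [0.42 0.48 0.5  0.02]
19.9 [ 0.4885 -0.1854  0.174 ] [ 1.7999e+02 -2.0000e-02 -9.9780e+01] [-0.7  -3.06  2.83] 0.0002
dp [9.4 0.9 0. ] roll 0.004
col261 [66, 81, 80, 69, 76, 77, 76, 78, 72, 62, 46, 32, 25, 45] col259 [67, 76, 67, 69, 67, 77, 79, 71, 57, 49, 38, 40, 75, 156]
roof shift px [-3.45 -4.  ] [0.17 0.47] ref [0.43 0.02]
```

View pics/i.png

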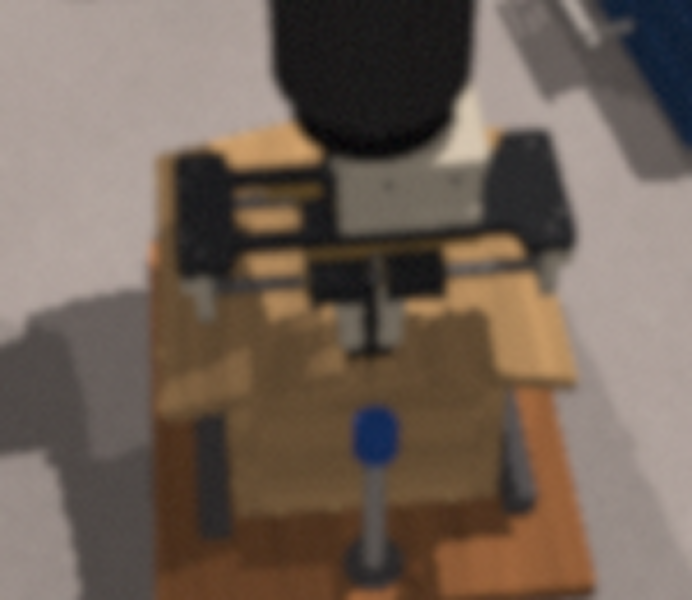

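The tips stand at the blue end of the strip, about (370,350), flush with its end and pressing with about 3 N. I'll hand in now.

```bash
python3 -c "
from plant import r
print(r.close_job())"
```

```text
the job is handed in; nothing more can be done
None
```

I stroked the ridge strip from the red-post end to the blue-post end in continuous touch at about 3 N (roughly 4 mm of sink), and handed the job in at about 20 s with the fingertips still resting on the blue end; no verdict came back.

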